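# Fit the drinking-water filter cartridge and bleed its head

## Task

Fit the new water filter: lay the cartridge in the two clips on the white mounting board with its grey spigot facing the fitting but not yet in it, and let go of it. Then, without gripping it, push it along the clips by its plugged rear end until the spigot is past the seal and fully home at the bottom of the fitting. Last, press the red bleed button on the filter head right down to its stop, hold it there a moment and let it spring back up; do not drop the cartridge, and leave the bottles, jar and flattened can as they stand.

Things in the scene. Friction and masses are not known exactly. Their poses are not given: they have to be found in the camera images.
- cartridge_mid (a point): Loose filter cartridge, 0.2 to 0.45 kg, lying on its side: white round sleeve 48 mm across, 146 mm long, blue arrows, a blue hexagonal cap (12 mm long, 52 mm across flats) at each end. This point is on its axis, mid-sleeve, 26 mm above the oak boards at the start; its x axis points along the cartridge to the spigot. Caps end at x = +85 and -85 mm. Grip it across mid-sleeve.
- spigot_tip (a point): Tip of the cartridge's rigid grey spigot, on the axis, 115 mm ahead (+x) of cartridge_mid: a tube 15 mm in diameter standing 30 mm out of the end cap, tip chamfered, with a black insertion mark 23 to 26 mm behind the tip that just disappears in the fitting when home (4 mm of spigot then still show).
- rear_face (a point): Middle of the flat black plug, 32 mm across and 4 mm proud, in the cartridge's rear end cap, 89 mm behind (-x) cartridge_mid: the face to push on. With the cartridge in the clips it is 50 mm above the oak boards, 38 mm above the mounting board.
- station: White mounting board 390 x 100 x 12 mm, fixed to the oak boards, carrying two grey clips and the white filter head. Origin on the board's long centre line, on its underside (z = 0); x points along the board to the head, y across it, z up. The board runs from x = -185 to +205 mm, the head from +138 to +188 mm.
- clips_mid (a point): Point midway between the two clips, on the axis of a cartridge lying in them: 8 mm behind the station's origin (x), 50 mm up; axes as the station's. The clips are open-topped saddles 12 mm thick, 33 mm before and behind this point (54 mm clear between them for fingers). V beds centre the sleeve; flared prongs reach 75 mm up and 38 mm to each side.
- fitting_mouth (a point): Centre of the mouth of the push-fit fitting on the head, 118 mm ahead of clips_mid, level with it; its x axis points into the bore. Grey socket 41 mm across with a blue ring; bore 18 mm, flared, 26 mm deep. The rubber seal about 12 mm inside resists with about 8 to 16 N and then holds the spigot. Laying with the tip 10 mm short (cartridge_mid 7 mm behind clips_mid) clears the clips.
- fitting_end (a point): Centre of the bottom of the fitting's bore, 26 mm beyond the mouth: the spigot's tip is here when the cartridge is home. The sleeve slides in the clips without the caps touching them.
- bleed_top (a point): Centre of the top of the red round bleed button, 30 mm in diameter, on top of the white filter head (50 mm along the board x 56 mm wide, 85 mm high). The button's top is 110 mm above the oak boards when up, 163 mm ahead (x) of the station's origin; it moves straight down.
- bleed (a joint): Travel of the bleed button: 0 = up, 0.010 m = down on its stop. Its spring pushes back with about 2 N at the top and 8 N at the stop.
- bottle_a_mid (a point): Standing empty green glass beer bottle, 67 mm in diameter, 260 mm tall, 0.36 kg; this point is on its axis 130 mm above the boards. Leave it standing.
- bottle_b_mid (a point): A second bottle, the same (67 mm in diameter, 260 mm tall, point on its axis 130 mm up). Leave it standing.
- jar_mid (a point): White ceramic jar, 100 mm in diameter and 112 mm tall, 0.9 kg, with a hinged round lid that stands half open and then reaches up to 210 mm high and, on the hinge side, 75 mm from the jar's axis; this point is on the jar's axis 56 mm up. Leave it alone.
- can_mid (a point): Aluminium can stamped flat to a puck, standing on the oak boards, 72 mm in diameter, 26 mm high, 16 g; this point is on its axis, 12 mm up. Leave it alone.
Not all that is in view belongs to the job. What is shaped like the part that bears cartridge_mid but orange or pink is not meant.

How it is judged:
By the outcome, as a careful person would: the job done as asked, in the order asked, and still so for the second after the job is handed in, with the robot touching nothing.
It also fails if it takes over 54 s, if anything falls off the work surface, if the arm or the gripper's body presses on something with over 40 N, if the wrist force passes 120 N, or if a joint passes its speed limit or range.

## Robot

A 6-joint arm with a two-finger parallel gripper is mounted at the origin on the work surface. World frame = base frame: x ahead of the robot, y to its left, z up, the work surface at z = 0. Lengths are in m, angles in rad, forces in N, time in s.
With the tool pointing down it reaches from about 0.375 to 0.975 m from the base axis. Payload 3.8 kg.
Tool frame: the origin (TCP) lies on the centre line of the jaws, within the pads' length; the fingertips stand 14 mm ahead of it and the grasp point (between the pads) lies 5 mm behind it (tip_reach is the distance from the TCP to the fingertips, in m); z points along the fingers, y is the direction in which the jaws open and shut (so a half turn about z gives the same grasp; the last joint's range is limited). The gripper opens to 85 mm and grips with 20 to 120 N. Pads are 22 mm wide; open, the fingers measure 114 mm over their backs; the gripper's body (76 mm by 85 mm) begins 54 mm behind the grasp point. The pads swing forward as they close: fully open they stand 13 mm farther back than shut.
Start: joints at [-1.364, 0.264, 1.604, -0, 1.274, -0.037], TCP at [0.163, -0.655, 0.245] pointing down, gripper open.
Joint ranges: [-2.63, 2.63], [-0.94, 2.18], [0.31, 2.57], [-1.31, 4.45], [0, 2.66], [-2.55, 2.55]. Speed limits (rad/s): [2.57, 2.57, 3.14, 3.14, 3.14, 3.14].

## Interface

Orientations are given as a 3x3 rotation matrix whose columns are the frame's x, y, z axes.
In Python, from station import * gives the robot as it stands.
- The arm moves only by the tool arm_command, never from a script. Its argument "series" is a list of rows, each an object of numbers: "x", "y", "z": the shift along the tool's x, y, z in m; "rx", "ry", "rz": the turn, a rotation vector about the tool's x, y, z in rad. In form: [{"x": .., "y": .., "z": .., "rx": .., "ry": .., "rz": ..}, ...]. A call has 1 to 10 rows; each row is the pose to reach, as a shift and turn from the pose measured when the call began, along the tool's axes at that moment; what a row does not reach only later rows make up. A row lasts 1/8 s, in which the tool goes at most 62.5 mm and 10.7 degrees, less where a joint would pass 70% of its speed; a pose out of reach is approached as far as the arm can. A call with a gripper value outside its range is refused whole. "claw" is the closure in counts, from 0 (fully open) to 255 (shut), set as the call begins (left out, the last holds). The fingers move at their own pace and stop on an object; the grip force is fixed at half the most. Time passes only in rows, so rows that repeat a pose let the fingers close. It gives the time, the measured TCP pose, the force and the opening at its end, in the units of the state.
- get_obs(): the state, without advancing time (a new reading comes with each control period).
- snapshot(name): name is "scene" or "top" or "wrist"; returns the picture (400x640x3 uint8, red, green, blue); there is no depth.
- get_calibration(name): a dict with "fx", "fy", "cx", "cy" (pixels), "R" (3x3) and "t" (3): a world point X has camera coordinates R X + t. Camera axes: x right, y down, z forward; pixel columns grow to the right and rows downward; lengths in m; the calibration is good to about 2 mm. A picture is of the moment at which its call begins: read the wrist's pose just before it. get_calibration takes no time and is no camera call; for the wrist camera it gives the pose at the moment of the call.
- hand_in(): hands the job in, once; it reports no verdict.
The state is a dict: "time": time; "q": joint angles; "qd": joint speeds; "joint_efforts": joint torques, N m; "tcp_pos": TCP position; "tool_rot": TCP orientation; "contact_force": force on the tool from outside, world axes, zero at the start; "torque": the same for the moment, N m; "grip_width": finger opening in m.
Only numpy, scipy, OpenCV 4.12 (cv2) and the standard library are available. Lean on these libraries where they do the work, as an engineer would, in place of code of your own. Each camera call takes 0.05 s, during which the arm holds its last target. There are 200 camera calls.

## Working session

There is one attempt and no reset: what is moved stays moved. The work goes in short steps, Python scripts to look and compute and a tool call to move; the robot and the scene stay as the last step left them, time stands still between calls to the robot, and variables do not carry over. Pictures are saved under pics/ and viewed, about 8 in all and at most 12, crops included, and the job is handed in when it is done.

Besides the shell and the picture viewer there is one more tool, called after "Emit:" by a JSON object that holds its "name" and its "arguments", one argument or row to a line. arm_command: Moves the arm, as the interface text tells. Its arguments: {"type":"object","properties":{"series":{"type":"array","items":{"type":"object","properties":{"x":{"type":"number"},"y":{"type":"number"},"z":{"type":"number"},"rx":{"type":"number"},"ry":{"type":"number"},"rz":{"type":"number"}}}},"claw":{"type":"number"}},"required":["series"]}

```bash
mkdir -p pics; ls; python3 - <<'E'
from station import *
import cv2,numpy as np
for n in ("scene","top"):
    c=get_calibration(n); im=snapshot(n); cv2.imwrite(f"pics/{n}0.png",im[:,:,::-1]); print(n,{k:np.round(v,3).tolist() for k,v in c.items()})
o=get_obs(); print(o["time"],o["tcp_pos"],o["tool_rot"])
E
```

```text
pics
scene {'fx': 365.996, 'fy': 365.996, 'cx': 322.817, 'cy': 202.483, 'R': [[-0.866, 0.5, 0.002], [0.422, 0.733, -0.533], [-0.268, -0.461, -0.846]], 't': [0.434, -0.21, 1.344]}
top {'fx': 435.252, 'fy': 435.252, 'cx': 310.061, 'cy': 201.168, 'R': [[-0.027, -0.999, -0.025], [-0.995, 0.029, -0.09], [0.091, 0.023, -0.996]], 't': [0.096, 0.54, 1.49]}
0.1 [ 0.16280816 -0.65442174  0.24410303] [[ 9.70423291e-01  2.41409333e-01 -4.11530557e-04]
 [ 2.41409672e-01 -9.70421312e-01  1.96146967e-03]
 [ 7.41590610e-05 -2.00280331e-03 -9.99997992e-01]]
```

View pics/top0.png

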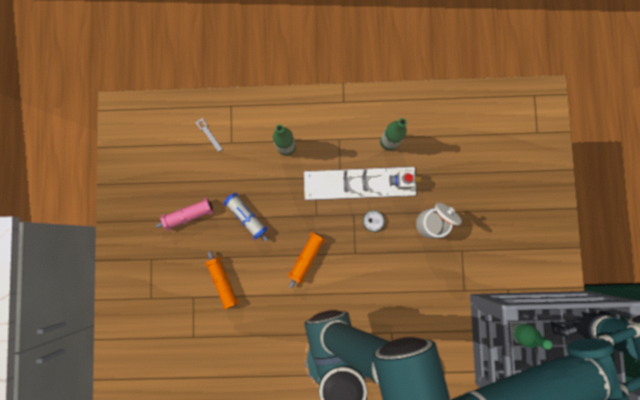

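View pics/scene0.png

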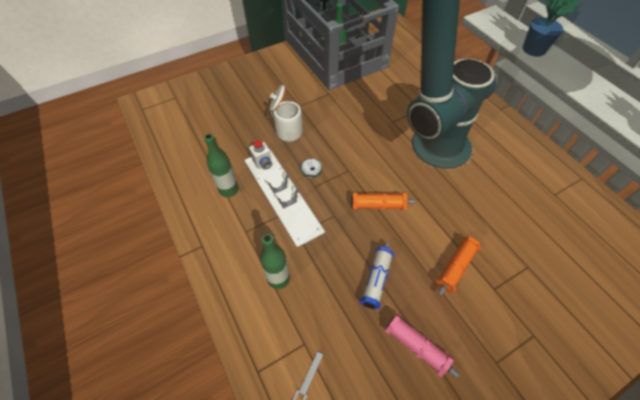

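Top view: the cartridge is at about (245,216), with its spigot at (266,238). The board spans (305–415, 168–198), with the red button at (408,178). The bottles are at (285,140) and (393,135), the can at (373,221) and the jar at (435,222). The scene view agrees, with the spigot end toward the robot at (388,247).

```bash
cat >h.py <<'E'
from station import *
import cv2,numpy as np
def ray(c,p):
    R=np.array(c["R"]);t=np.array(c["t"]); d=R.T@np.array([(p[0]-c["cx"])/c["fx"],(p[1]-c["cy"])/c["fy"],1]); return -R.T@t,d
def onz(c,p,z):
    o,d=ray(c,p); return o+d*(z-o[2])/d[2]
def proj(c,X):
    q=np.array(c["R"])@X+np.array(c["t"]); return np.array([c["fx"]*q[0]/q[2]+c["cx"],c["fy"]*q[1]/q[2]+c["cy"]])
def hsv(im,lo,hi,roi=None):
    m=cv2.inRange(cv2.cvtColor(im,cv2.COLOR_RGB2HSV),np.array(lo),np.array(hi))
    if roi: k=np.zeros_like(m); x0,y0,x1,y1=roi; k[y0:y1,x0:x1]=255; m&=k
    return m
def blobs(m,amin=8):
    n,l,s,c=cv2.connectedComponentsWithStats(m); return [(c[i].round(1).tolist(),int(s[i,4])) for i in range(1,n) if s[i,4]>=amin]
E
python3 - <<'E'
from h import *
R=lambda n:cv2.imread(f"pics/{n}0.png")[:,:,::-1].copy()
for n,br,rr,wr,cr in (("top",(215,185,280,245),(395,165,420,190),(300,162,420,205),(222,190,270,242)),("scene",(355,235,405,315),(245,135,270,155),(235,140,330,250),(355,240,400,310))):
    im=R(n);c=get_calibration(n)
    print(n)
    for p,a in blobs(hsv(im,(105,110,60),(128,255,255),br)): print(" blue",p,a,onz(c,p,.03).round(3))
    for p,a in blobs(hsv(im,(0,150,90),(6,255,255),rr)+hsv(im,(172,150,90),(180,255,255),rr)): print(" red",p,a,onz(c,p,.109).round(3))
    m=hsv(im,(0,0,150),(180,60,255),wr); k=max(cv2.findContours(m,0,2)[0],key=cv2.contourArea)
    b=cv2.boxPoints(cv2.minAreaRect(k)); print(" board",b.round(1).tolist(),[onz(c,p,.012)[:2].round(3).tolist() for p in b])
# cartridge incl. spigot silhouette in top
im=R("top");c=get_calibration("top")
o=np.hstack([cv2.resize(im[185:250,215:285],None,fx=5.5,fy=5.5,interpolation=cv2.INTER_CUBIC),cv2.resize(im[160:225,300:370],None,fx=5.5,fy=5.5,interpolation=2)])
o2=np.hstack([cv2.resize(R("scene")[235:315,340:410],None,fx=5.5,fy=4.4,interpolation=2)[:200],]) 
cv2.imwrite("pics/crop1.png",cv2.resize(o,None,fx=1,fy=1)[:,:,::-1])
E
```

```text
top
 blue [229.0, 198.3] 43 [0.56  0.363 0.03 ]
 blue [244.6, 216.2] 33 [0.496 0.31  0.03 ]
 blue [259.8, 232.4] 52 [0.439 0.258 0.03 ]
 red [408.3, 177.3] 46 [ 0.604 -0.246  0.109]
 board [[302.8999938964844, 170.8000030517578], [414.0, 166.10000610351562], [415.20001220703125, 195.10000610351562], [304.1000061035156, 199.6999969482422]] [[0.652, 0.104], [0.656, -0.288], [0.554, -0.287], [0.549, 0.102]]
scene
 blue [385.7, 249.2] 35 [0.43 0.25 0.03]
 blue [370.1, 301.4] 117 [0.558 0.358 0.03 ]
 red [257.7, 143.1] 46 [ 0.606 -0.248  0.109]
 board [[238.0, 153.5], [265.5, 136.3000030517578], [325.1000061035156, 231.6999969482422], [297.70001220703125, 248.8000030517578]] [[0.664, -0.324], [0.544, -0.35], [0.552, 0.102], [0.654, 0.111]]
```

View pics/crop1.png

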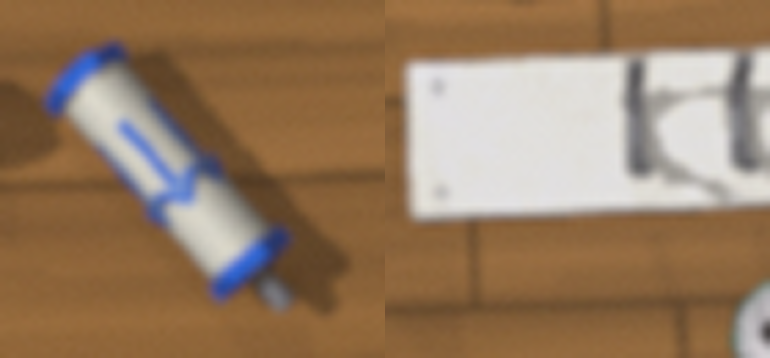

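```bash
cat >>h.py <<'E'
from scipy.spatial.transform import Rotation as Ro
def plan(*W):
    "W: (x,y,z,yaw_deg of tool x, tool down) -> rows in tool axes"
    o=get_obs(); T=np.array(o["tool_rot"]); p=np.array(o["tcp_pos"])
    print("t",o["time"],"tcp",p.round(4),"yaw",np.degrees(np.arctan2(T[1,0],T[0,0])).round(2),"F",np.round(o["contact_force"],1),"w",round(float(o["grip_width"]),4))
    for x,y,z,a in W:
        a=np.radians(a); G=np.array([[np.cos(a),np.sin(a),0],[np.sin(a),-np.cos(a),0],[0,0,-1.]])
        print((x,y,z),"->",(T.T@(np.array([x,y,z])-p)).round(4).tolist(),Ro.from_matrix(T.T@G).as_rotvec().round(3).tolist())
E
python3 - <<'E'
from h import *
c=get_calibration("top")
for n,p,z in (("botA",(288,151),0),("botB",(390,147),0),("jar rim",(434,224),.1),("lid",(447,214),.19),("can",(373,221),.02)): print(n,onz(c,p,z).round(3))
plan((.42,-.40,.36,25),(.52,0,.36,35),(.498,.309,.22,40.8))
E
```

```text
botA [0.727 0.156 0.   ]
botB [ 0.73  -0.209  0.   ]
jar rim [ 0.448 -0.324  0.1  ]
lid [ 0.475 -0.342  0.19 ]
can [ 0.467 -0.135  0.02 ]
t 0.1 tcp [ 0.1628 -0.6544  0.2441] yaw 13.97 F [-0.1  0.5  0.2] w 0.0849
(0.42, -0.4, 0.36) -> [0.311, -0.185, -0.1155] [-0.002, -0.0, -0.193]
(0.52, 0, 0.36) -> [0.5046, -0.5491, -0.1148] [-0.002, -0.0, -0.367]
(0.498, 0.309, 0.22) -> [0.5579, -0.854, 0.0259] [-0.002, -0.001, -0.468]
```

Emit:
{"name": "arm_command", "arguments": {
  "series": [
    {"x": 0,"y": 0,"z": -0.06},
    {"x": 0.311,"y": -0.185,"z": -0.116,"rz": -0.19},
    {"x": 0.311,"y": -0.185,"z": -0.116,"rz": -0.19},
    {"x": 0.311,"y": -0.185,"z": -0.116,"rz": -0.19},
    {"x": 0.311,"y": -0.185,"z": -0.116,"rz": -0.19},
    {"x": 0.311,"y": -0.185,"z": -0.116,"rz": -0.19},
    {"x": 0.311,"y": -0.185,"z": -0.116,"rz": -0.19},
    {"x": 0.505,"y": -0.549,"z": -0.115,"rz": -0.37},
    {"x": 0.505,"y": -0.549,"z": -0.115,"rz": -0.37},
    {"x": 0.505,"y": -0.549,"z": -0.115,"rz": -0.37}
  ],
  "claw": 0
}}

```text
$.series[0]: bad value
```

```bash
python3 - <<'E'
from h import *
plan((.52,0,.36,35),(.498,.309,.20,40.8))
E
```

```text
t 0.1 tcp [ 0.1628 -0.6544  0.2441] yaw 13.97 F [-0.1  0.5  0.2] w 0.0849
(0.52, 0, 0.36) -> [0.5046, -0.5491, -0.1148] [-0.002, -0.0, -0.367]
(0.498, 0.309, 0.2) -> [0.5579, -0.8539, 0.0459] [-0.002, -0.001, -0.468]
```

Rows need all six keys.

Emit:
{"name": "arm_command", "arguments": {
  "series": [
    {"x": 0,"y": 0,"z": -0.06,"rx": 0,"ry": 0,"rz": 0},
    {"x": 0.311,"y": -0.185,"z": -0.116,"rx": 0,"ry": 0,"rz": -0.19},
    {"x": 0.311,"y": -0.185,"z": -0.116,"rx": 0,"ry": 0,"rz": -0.19},
    {"x": 0.311,"y": -0.185,"z": -0.116,"rx": 0,"ry": 0,"rz": -0.19},
    {"x": 0.311,"y": -0.185,"z": -0.116,"rx": 0,"ry": 0,"rz": -0.19},
    {"x": 0.311,"y": -0.185,"z": -0.116,"rx": 0,"ry": 0,"rz": -0.19},
    {"x": 0.311,"y": -0.185,"z": -0.116,"rx": 0,"ry": 0,"rz": -0.19},
    {"x": 0.505,"y": -0.549,"z": -0.115,"rx": 0,"ry": 0,"rz": -0.37},
    {"x": 0.505,"y": -0.549,"z": -0.115,"rx": 0,"ry": 0,"rz": -0.37},
    {"x": 0.505,"y": -0.549,"z": -0.115,"rx": 0,"ry": 0,"rz": -0.37}
  ],
  "claw": 0
}}

```text
time: 1.35
tcp_pos: [0.4657, -0.2161, 0.3598]
tool_rot: [[0.818, 0.576, -0.001], [0.576, -0.818, 0.002], [0.001, -0.002, -1.0]]
contact_force: [0.9, -0.5, -1.2]
grip_width: 0.0857
```

```bash
python3 - <<'E'
from h import *
plan((.52,0,.36,35),(.498,.309,.20,40.8))
E
```

```text
t 1.35 tcp [ 0.4657 -0.2161  0.3598] yaw 35.15 F [ 0.9 -0.5 -1.2] w 0.0857
(0.52, 0, 0.36) -> [0.1688, -0.1454, 0.0003] [-0.002, -0.001, 0.003]
(0.498, 0.309, 0.2) -> [0.3287, -0.4103, 0.1611] [-0.002, -0.001, -0.099]
```

Emit:
{"name": "arm_command", "arguments": {
  "series": [
    {"x": 0.169,"y": -0.145,"z": 0,"rx": 0,"ry": 0,"rz": 0},
    {"x": 0.169,"y": -0.145,"z": 0,"rx": 0,"ry": 0,"rz": 0},
    {"x": 0.169,"y": -0.145,"z": 0,"rx": 0,"ry": 0,"rz": 0},
    {"x": 0.329,"y": -0.41,"z": 0.161,"rx": 0,"ry": 0,"rz": -0.099},
    {"x": 0.329,"y": -0.41,"z": 0.161,"rx": 0,"ry": 0,"rz": -0.099},
    {"x": 0.329,"y": -0.41,"z": 0.161,"rx": 0,"ry": 0,"rz": -0.099},
    {"x": 0.329,"y": -0.41,"z": 0.161,"rx": 0,"ry": 0,"rz": -0.099},
    {"x": 0.329,"y": -0.41,"z": 0.161,"rx": 0,"ry": 0,"rz": -0.099},
    {"x": 0.329,"y": -0.41,"z": 0.161,"rx": 0,"ry": 0,"rz": -0.099},
    {"x": 0.329,"y": -0.41,"z": 0.161,"rx": 0,"ry": 0,"rz": -0.099}
  ]
}}

```text
time: 2.6
tcp_pos: [0.496, 0.3112, 0.1966]
tool_rot: [[0.754, 0.657, -0.006], [0.657, -0.754, 0.0], [-0.004, -0.004, -1.0]]
contact_force: [-0.3, -0.3, -1.2]
grip_width: 0.0857
```

```bash
python3 - <<'E'
from h import *
snapshot("wrist")
o=get_obs();c=get_calibration("wrist"); im=snapshot("wrist"); cv2.imwrite("pics/w1.png",im[:,:,::-1])
print(np.round(c["R"],2).tolist(),np.round(c["t"],3).tolist())
for p,a in blobs(hsv(im,(105,110,60),(128,255,255)),40): print(" blue",p,a,onz(c,p,.035).round(4))
plan((.498,.309,.021,40.8))
E
```

```text
[[0.66, -0.75, -0.0], [-0.71, -0.62, 0.32], [-0.24, -0.2, -0.95]] [-0.092, 0.522, 0.518]
 blue [326.0, 94.3] 973 [0.5597 0.3588 0.035 ]
 blue [325.0, 186.7] 812 [0.4948 0.3029 0.035 ]
 blue [325.3, 170.8] 415 [0.5069 0.3132 0.035 ]
 blue [324.0, 257.6] 687 [0.4355 0.2521 0.035 ]
t 2.7 tcp [0.4976 0.3091 0.1989] yaw 40.94 F [-0.2 -0.7  0.7] w 0.0853
(0.498, 0.309, 0.021) -> [0.0005, 0.0008, 0.1779] [-0.002, 0.002, 0.002]
```

View pics/w1.png

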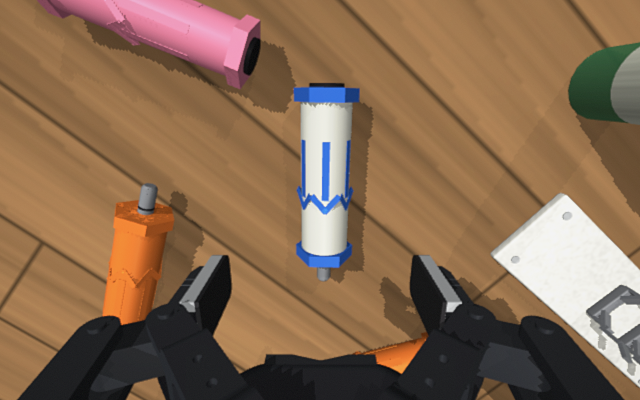

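The cartridge lies between the jaws, vertical at column 325 with the spigot at (323,275), so the grasp pose is confirmed. Descending.

Emit:
{"name": "arm_command", "arguments": {
  "series": [
    {"x": 0.001,"y": 0.001,"z": 0.06,"rx": 0,"ry": 0,"rz": 0.002},
    {"x": 0.001,"y": 0.001,"z": 0.11,"rx": 0,"ry": 0,"rz": 0.002},
    {"x": 0.001,"y": 0.001,"z": 0.15,"rx": 0,"ry": 0,"rz": 0.002},
    {"x": 0.001,"y": 0.001,"z": 0.17,"rx": 0,"ry": 0,"rz": 0.002},
    {"x": 0.001,"y": 0.001,"z": 0.177,"rx": 0,"ry": 0,"rz": 0.002},
    {"x": 0.001,"y": 0.001,"z": 0.177,"rx": 0,"ry": 0,"rz": 0.002}
  ]
}}

```text
time: 3.45
tcp_pos: [0.4997, 0.3093, 0.0231]
tool_rot: [[0.757, 0.653, -0.001], [0.653, -0.757, 0.002], [0.0, -0.002, -1.0]]
contact_force: [0.6, -0.1, 0.8]
grip_width: 0.0857
```

Emit:
{"name": "arm_command", "arguments": {
  "series": [
    {"x": 0,"y": 0,"z": 0,"rx": 0,"ry": 0,"rz": 0},
    {"x": 0,"y": 0,"z": 0,"rx": 0,"ry": 0,"rz": 0},
    {"x": 0,"y": 0,"z": 0,"rx": 0,"ry": 0,"rz": 0},
    {"x": 0,"y": 0,"z": 0,"rx": 0,"ry": 0,"rz": 0},
    {"x": 0,"y": 0,"z": 0,"rx": 0,"ry": 0,"rz": 0},
    {"x": 0,"y": 0,"z": 0,"rx": 0,"ry": 0,"rz": 0},
    {"x": 0,"y": 0,"z": 0,"rx": 0,"ry": 0,"rz": 0},
    {"x": 0,"y": 0,"z": 0,"rx": 0,"ry": 0,"rz": 0}
  ],
  "claw": 255
}}

```text
time: 4.45
tcp_pos: [0.501, 0.31, 0.025]
tool_rot: [[0.757, 0.653, 0.002], [0.653, -0.757, 0.003], [0.003, -0.001, -1.0]]
contact_force: [-0.2, -0.5, 5.6]
grip_width: 0.0464
```

```bash
python3 - <<'E'
from h import *
plan((.499,.308,.18,40.8),(.602,-.067,.18,90.7))
E
```

```text
t 4.45 tcp [0.501 0.31  0.025] yaw 40.81 F [-0.2 -0.5  5.6] w 0.0464
(0.499, 0.308, 0.18) -> [-0.0023, -0.0, -0.155] [-0.001, -0.003, 0.0]
(0.602, -0.067, 0.18) -> [-0.1694, 0.3512, -0.156] [0.0, -0.003, -0.871]
```

Emit:
{"name": "arm_command", "arguments": {
  "series": [
    {"x": 0,"y": 0,"z": -0.03,"rx": 0,"ry": 0,"rz": 0},
    {"x": 0,"y": 0,"z": -0.08,"rx": 0,"ry": 0,"rz": 0},
    {"x": 0,"y": 0,"z": -0.13,"rx": 0,"ry": 0,"rz": 0},
    {"x": -0.02,"y": 0.04,"z": -0.155,"rx": 0,"ry": 0,"rz": -0.1},
    {"x": -0.042,"y": 0.088,"z": -0.155,"rx": 0,"ry": 0,"rz": -0.22},
    {"x": -0.064,"y": 0.132,"z": -0.155,"rx": 0,"ry": 0,"rz": -0.33},
    {"x": -0.085,"y": 0.176,"z": -0.155,"rx": 0,"ry": 0,"rz": -0.44},
    {"x": -0.106,"y": 0.22,"z": -0.155,"rx": 0,"ry": 0,"rz": -0.55},
    {"x": -0.127,"y": 0.264,"z": -0.155,"rx": 0,"ry": 0,"rz": -0.66},
    {"x": -0.148,"y": 0.308,"z": -0.155,"rx": 0,"ry": 0,"rz": -0.77}
  ]
}}

```text
time: 5.7
tcp_pos: [0.5896, -0.0217, 0.1787]
tool_rot: [[0.085, 0.996, 0.001], [0.996, -0.085, 0.003], [0.003, 0.0, -1.0]]
contact_force: [0.3, 0.9, -3.8]
grip_width: 0.0462
```

```bash
python3 - <<'E'
from h import *
plan((.602,-.060,.18,90.7))
E
```

```text
t 5.7 tcp [ 0.5896 -0.0217  0.1787] yaw 85.14 F [ 0.3  0.9 -3.8] w 0.0462
(0.602, -0.06, 0.18) -> [-0.0372, 0.0156, -0.0014] [0.001, -0.003, -0.097]
```

Emit:
{"name": "arm_command", "arguments": {
  "series": [
    {"x": -0.037,"y": 0.016,"z": 0,"rx": 0,"ry": -0.003,"rz": -0.097},
    {"x": -0.037,"y": 0.016,"z": 0.0,"rx": 0,"ry": -0.003,"rz": -0.097},
    {"x": -0.037,"y": 0.016,"z": 0.0,"rx": 0,"ry": -0.003,"rz": -0.097},
    {"x": -0.037,"y": 0.016,"z": 0.0,"rx": 0,"ry": -0.003,"rz": -0.097}
  ]
}}

```text
time: 6.2
tcp_pos: [0.6018, -0.0587, 0.1782]
tool_rot: [[-0.013, 1.0, -0.0], [1.0, 0.013, 0.001], [0.001, -0.0, -1.0]]
contact_force: [-0.6, 0.3, -2.6]
grip_width: 0.0458
```

```bash
python3 - <<'E'
from h import *
plan((.602,-.067,.18,90.7))
c=get_calibration("wrist"); im=snapshot("wrist"); ct=get_calibration("top"); it=snapshot("top")
cv2.imwrite("pics/w2raw.png",im[:,:,::-1]);cv2.imwrite("pics/t2raw.png",it[:,:,::-1])
np.savez("w2.npz",**c)
k=cv2.resize(it[150:210,290:430],(640,274),interpolation=2)
cv2.imwrite("pics/v2.png",cv2.resize(np.vstack([im,k])[:,:,::-1],None,fx=.89,fy=.89))
E
```

```text
t 6.2 tcp [ 0.6018 -0.0587  0.1782] yaw 90.75 F [-0.6  0.3 -2.6] w 0.0458
(0.602, -0.067, 0.18) -> [-0.0083, 0.0001, -0.0018] [-0.0, -0.001, 0.001]
```

View pics/v2.png

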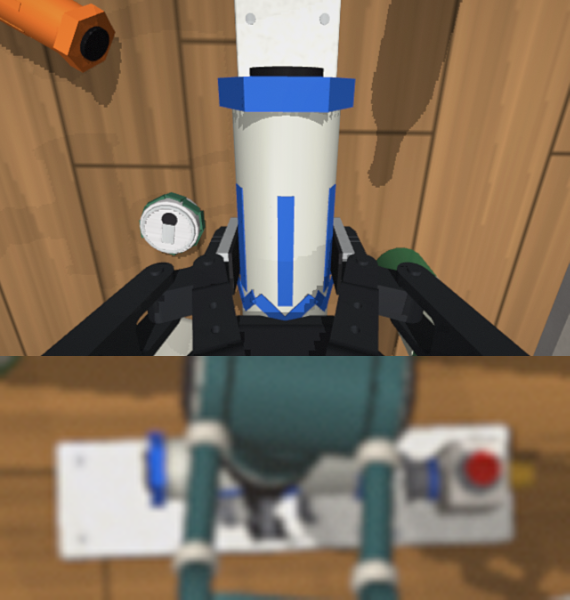

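Grip is firm and the cartridge sits centrally above the board line. Its rear cap is at rows 78–112 of the scaled view, with the board edges at columns 236 and 339. I'll compute the in-hand offset next.

```bash
python3 - <<'E'
from h import *
c=dict(np.load("w2.npz")); im=cv2.imread("pics/w2raw.png")[:,:,::-1].copy()
b=hsv(im,(100,110,60),(128,255,255),(230,70,420,150))
for col in (300,321,340):
    r=np.flatnonzero(b[:,col]); r=r[r<135]; print("cap rows",col,r.min(),r.max(),[(z,onz(c,(col,r.min()-.5),z)[1].round(4),onz(c,(col,r.max()+.5),z)[1].round(4)) for z in (.205,.209,.213)])
w=hsv(im,(0,0,120),(180,60,255))
for row in (10,40,60):
    k=np.flatnonzero(w[row,200:450])+200; print("board",row,k.min(),k.max(),onz(c,(k.min()-.5,row),.012)[:2].round(4),onz(c,(k.max()+.5,row),.012)[:2].round(4))
for row in (155,180,200):
    k=np.flatnonzero(w[row,240:400])+240; print("sleeve",row,k.min(),k.max(),onz(c,(k.min()-.5,row),.183)[:2].round(4),onz(c,(k.max()+.5,row),.183)[:2].round(4))
k=np.flatnonzero(b.any(0)); print("cap cols",k.min(),k.max(),onz(c,(k.min()-.5,100),.183)[:2].round(4),onz(c,(k.max()+.5,100),.183)[:2].round(4))
r=np.flatnonzero(w[:60,321]);print("board end row",r.min())
# top: board ends, button, rear cap
ct=get_calibration("top"); it=cv2.imread("pics/t2raw.png")[:,:,::-1].copy()
for p,a in blobs(hsv(it,(105,110,50),(128,255,255),(290,150,430,210)),5): print("top blue",p,a,onz(ct,p,.2).round(4),onz(ct,p,.055).round(4))
E
```

```text
cap rows 300 85 125 [(0.205, np.float64(0.024), np.float64(0.0116)), (0.209, np.float64(0.0239), np.float64(0.012)), (0.213, np.float64(0.0238), np.float64(0.0124))]
cap rows 321 85 125 [(0.205, np.float64(0.0241), np.float64(0.0117)), (0.209, np.float64(0.024), np.float64(0.0121)), (0.213, np.float64(0.0239), np.float64(0.0124))]
cap rows 340 85 125 [(0.205, np.float64(0.0242), np.float64(0.0118)), (0.209, np.float64(0.0241), np.float64(0.0122)), (0.213, np.float64(0.024), np.float64(0.0125))]
board 10 264 382 [0.5526 0.0873] [0.6519 0.0887]
board 40 265 380 [0.5525 0.0647] [0.6519 0.0661]
board 60 266 379 [0.5527 0.0489] [0.6522 0.0503]
sleeve 155 263 380 [ 0.578  -0.0023] [ 0.6255 -0.0017]
sleeve 180 264 378 [ 0.578  -0.0128] [ 0.6255 -0.0121]
sleeve 200 266 377 [ 0.5785 -0.0215] [ 0.6257 -0.0208]
cap cols 245 398 [0.5721 0.0188] [0.6308 0.0196]
board end row 0
top blue [328.0, 176.9] 51 [0.6    0.0194 0.2   ] [0.6213 0.0164 0.055 ]
top blue [396.3, 180.2] 13 [ 0.5833 -0.1903  0.2   ] [ 0.6027 -0.216   0.055 ]
```

Emit:
{"name": "arm_command", "arguments": {
  "series": [
    {"x": -0.0065,"y": 0.0005,"z": 0.03,"rx": 0,"ry": 0,"rz": 0},
    {"x": -0.0065,"y": 0.0005,"z": 0.06,"rx": 0,"ry": 0,"rz": 0},
    {"x": -0.0065,"y": 0.0005,"z": 0.085,"rx": 0,"ry": 0,"rz": 0},
    {"x": -0.0065,"y": 0.0005,"z": 0.105,"rx": 0,"ry": 0,"rz": 0},
    {"x": -0.0065,"y": 0.0005,"z": 0.118,"rx": 0,"ry": 0,"rz": 0},
    {"x": -0.0065,"y": 0.0005,"z": 0.125,"rx": 0,"ry": 0,"rz": 0},
    {"x": -0.0065,"y": 0.0005,"z": 0.126,"rx": 0,"ry": 0,"rz": 0},
    {"x": -0.0065,"y": 0.0005,"z": 0.126,"rx": 0,"ry": 0,"rz": 0}
  ]
}}

```text
time: 7.3
tcp_pos: [0.6034, -0.0653, 0.0533]
tool_rot: [[-0.013, 1.0, 0.002], [1.0, 0.013, 0.0], [0.0, 0.002, -1.0]]
contact_force: [0.1, 0.4, -3.3]
grip_width: 0.0457
```

Emit:
{"name": "arm_command", "arguments": {
  "series": [
    {"x": 0,"y": 0,"z": 0.002,"rx": 0,"ry": 0,"rz": 0},
    {"x": 0,"y": 0,"z": 0.004,"rx": 0,"ry": 0,"rz": 0},
    {"x": 0,"y": 0,"z": 0.005,"rx": 0,"ry": 0,"rz": 0},
    {"x": 0,"y": 0,"z": 0.005,"rx": 0,"ry": 0,"rz": 0}
  ]
}}

```text
time: 7.8
tcp_pos: [0.6037, -0.0654, 0.0491]
tool_rot: [[-0.014, 1.0, 0.002], [1.0, 0.014, -0.0], [-0.0, 0.002, -1.0]]
contact_force: [-3.2, 0.9, 3.2]
grip_width: 0.0464
```

```bash
python3 - <<'E'
from h import *
snapshot("wrist");plan()
c=get_calibration("wrist"); im=snapshot("wrist"); cv2.imwrite("pics/w3.png",im[:,:,::-1]);plan()
b=hsv(im,(100,110,60),(128,255,255),(230,70,420,150))
for col in (300,340):
    r=np.flatnonzero(b[:,col]); r=r[r<135]; print("cap",r.min(),r.max(),onz(c,(col,r.min()-.5),.077)[1].round(4),onz(c,(col,r.max()+.5),.077)[1].round(4))
E
```

```text
t 7.85 tcp [ 0.6036 -0.0654  0.049 ] yaw 90.78 F [-2.4  0.1  4.2] w 0.0465
t 7.9 tcp [ 0.6036 -0.0654  0.049 ] yaw 90.78 F [-2.7  0.3  4.4] w 0.046
cap 85 125 0.0174 0.0051
cap 86 125 0.0173 0.0053
```

Seated (+4 N up) with the mid at y≈-0.068, as planned. Releasing and rising.

Emit:
{"name": "arm_command", "arguments": {
  "series": [
    {"x": 0,"y": 0,"z": 0,"rx": 0,"ry": 0,"rz": 0},
    {"x": 0,"y": 0,"z": 0,"rx": 0,"ry": 0,"rz": 0},
    {"x": 0,"y": 0,"z": 0,"rx": 0,"ry": 0,"rz": 0},
    {"x": 0,"y": 0,"z": 0,"rx": 0,"ry": 0,"rz": 0},
    {"x": 0,"y": 0,"z": 0,"rx": 0,"ry": 0,"rz": 0},
    {"x": 0,"y": 0,"z": 0,"rx": 0,"ry": 0,"rz": 0}
  ],
  "claw": 0
}}

```text
time: 8.65
tcp_pos: [0.6036, -0.0654, 0.0489]
tool_rot: [[-0.014, 1.0, 0.002], [1.0, 0.014, 0.0], [-0.0, 0.002, -1.0]]
contact_force: [-0.6, 0.8, 0.2]
grip_width: 0.0856
```

Emit:
{"name": "arm_command", "arguments": {
  "series": [
    {"x": 0,"y": 0,"z": -0.02,"rx": 0,"ry": 0,"rz": 0},
    {"x": 0,"y": 0,"z": -0.06,"rx": 0,"ry": 0,"rz": 0},
    {"x": 0,"y": 0,"z": -0.1,"rx": 0,"ry": 0,"rz": 0},
    {"x": 0.05,"y": 0,"z": -0.12,"rx": 0,"ry": 0,"rz": 0},
    {"x": 0.1,"y": 0,"z": -0.12,"rx": 0,"ry": 0,"rz": 0},
    {"x": 0.13,"y": 0,"z": -0.12,"rx": 0,"ry": 0,"rz": 0},
    {"x": 0.13,"y": 0,"z": -0.12,"rx": 0,"ry": 0,"rz": 0},
    {"x": 0.13,"y": 0,"z": -0.12,"rx": 0,"ry": 0,"rz": 0}
  ],
  "claw": 0
}}

```text
time: 9.65
tcp_pos: [0.6019, 0.0643, 0.17]
tool_rot: [[-0.014, 1.0, 0.003], [1.0, 0.014, -0.0], [-0.0, 0.003, -1.0]]
contact_force: [-1.5, 0.2, -0.7]
grip_width: 0.0849
```

```bash
python3 - <<'E'
from h import *
c=get_calibration("wrist"); im=snapshot("wrist"); ts=snapshot("scene"); it=snapshot("top")
cv2.imwrite("pics/w4raw.png",im[:,:,::-1]); np.savez("w4.npz",**c);cv2.imwrite("pics/t4raw.png",it[:,:,::-1])
cv2.imwrite("pics/v4.png",np.hstack([cv2.resize(it[160:205,290:430],(400,260),interpolation=2),cv2.resize(ts[130:230,230:384],(400,260),interpolation=2)])[:,:,::-1])
plan()
ct=get_calibration("top")
for p,a in blobs(hsv(it,(105,110,50),(128,255,255),(290,150,430,210)),5): print("top blue",p,a,onz(ct,p,.07).round(4))
E
```

```text
t 9.8 tcp [0.6018 0.0635 0.1692] yaw 90.71 F [ 0.7 -0.3  0.8] w 0.0853
top blue [376.3, 179.8] 37 [ 0.6041 -0.1461  0.07  ]
top blue [329.5, 183.1] 43 [0.5977 0.0123 0.07  ]
top blue [358.1, 180.1] 19 [ 0.605  -0.0847  0.07  ]
top blue [395.9, 179.1] 11 [ 0.6045 -0.2122  0.07  ]
top blue [348.0, 181.0] 11 [ 0.603  -0.0505  0.07  ]
top blue [357.2, 187.0] 8 [ 0.5816 -0.0808  0.07  ]
```

View pics/v4.png

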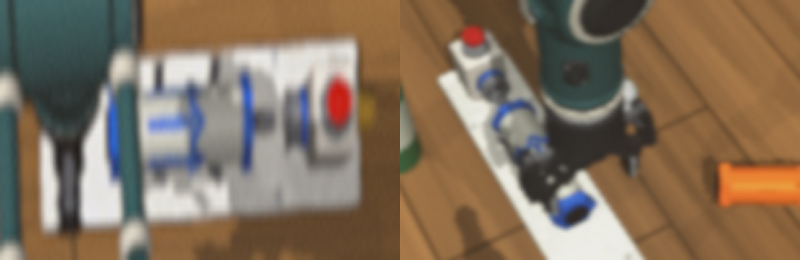

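The cartridge lies in both clips, with a visible gap between the spigot (265,118) and the fitting (290,118) in the left crop. I'll shut the jaws and descend behind the plug.

Emit:
{"name": "arm_command", "arguments": {
  "series": [
    {"x": 0.003,"y": 0.001,"z": 0,"rx": 0,"ry": 0,"rz": 0},
    {"x": 0.003,"y": 0.001,"z": 0,"rx": 0,"ry": 0,"rz": 0},
    {"x": 0.003,"y": 0.001,"z": 0.03,"rx": 0,"ry": 0,"rz": 0},
    {"x": 0.003,"y": 0.001,"z": 0.07,"rx": 0,"ry": 0,"rz": 0},
    {"x": 0.003,"y": 0.001,"z": 0.1,"rx": 0,"ry": 0,"rz": 0},
    {"x": 0.003,"y": 0.001,"z": 0.12,"rx": 0,"ry": 0,"rz": 0},
    {"x": 0.003,"y": 0.001,"z": 0.121,"rx": 0,"ry": 0,"rz": 0},
    {"x": 0.003,"y": 0.001,"z": 0.121,"rx": 0,"ry": 0,"rz": 0}
  ],
  "claw": 255
}}

```text
time: 10.8
tcp_pos: [0.604, 0.0665, 0.0493]
tool_rot: [[-0.012, 1.0, 0.004], [1.0, 0.012, -0.0], [-0.0, 0.004, -1.0]]
contact_force: [0.2, -0.2, 0.9]
grip_width: -0.0004
```

```bash
python3 - <<'E'
from h import *
plan((.602,.033,.048,90.7),(.6025,0.006,.048,90.7),(.6027,-.0035,.048,90.7))
im=snapshot("wrist"); cv2.imwrite("pics/w5.png",im[:,:,::-1])
E
```

```text
t 10.8 tcp [0.604  0.0665 0.0493] yaw 90.7 F [ 0.2 -0.2  0.9] w -0.0004
(0.602, 0.033, 0.048) -> [-0.0335, -0.0024, 0.0013] [0.004, 0.0, 0.0]
(0.6025, 0.006, 0.048) -> [-0.0605, -0.0022, 0.0013] [0.004, 0.0, 0.0]
(0.6027, -0.0035, 0.048) -> [-0.07, -0.0022, 0.0013] [0.004, 0.0, 0.0]
```

View pics/w5.png

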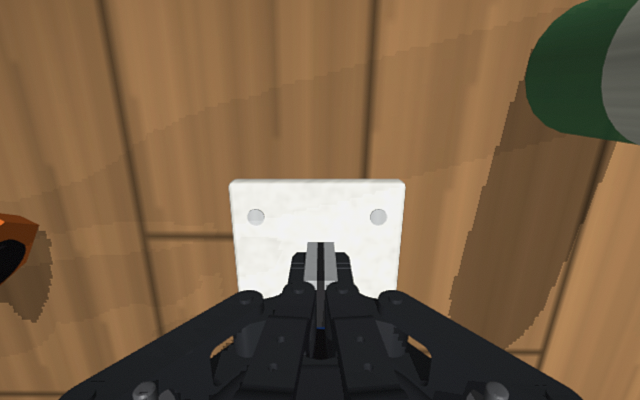

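The jaws are shut and centred over the board behind the plug. Advancing to contact.

Emit:
{"name": "arm_command", "arguments": {
  "series": [
    {"x": -0.015,"y": -0.0015,"z": 0.001,"rx": 0.004,"ry": 0,"rz": 0},
    {"x": -0.026,"y": -0.0015,"z": 0.001,"rx": 0.004,"ry": 0,"rz": 0},
    {"x": -0.03,"y": -0.0015,"z": 0.001,"rx": 0.004,"ry": 0,"rz": 0},
    {"x": -0.034,"y": -0.0015,"z": 0.001,"rx": 0.004,"ry": 0,"rz": 0},
    {"x": -0.037,"y": -0.0015,"z": 0.001,"rx": 0.004,"ry": 0,"rz": 0},
    {"x": -0.04,"y": -0.0015,"z": 0.001,"rx": 0.004,"ry": 0,"rz": 0},
    {"x": -0.043,"y": -0.0015,"z": 0.001,"rx": 0.004,"ry": 0,"rz": 0}
  ]
}}

```text
time: 11.72
tcp_pos: [0.6034, 0.0239, 0.0489]
tool_rot: [[-0.013, 1.0, 0.001], [1.0, 0.013, 0.0], [0.0, 0.001, -1.0]]
contact_force: [0.0, 4.5, 1.7]
grip_width: -0.0001
```

Emit:
{"name": "arm_command", "arguments": {
  "series": [
    {"x": -0.003,"y": 0,"z": 0,"rx": 0,"ry": 0,"rz": 0},
    {"x": -0.006,"y": 0,"z": 0,"rx": 0,"ry": 0,"rz": 0},
    {"x": -0.009,"y": 0,"z": 0,"rx": 0,"ry": 0,"rz": 0},
    {"x": -0.012,"y": 0,"z": 0,"rx": 0,"ry": 0,"rz": 0},
    {"x": -0.014,"y": 0,"z": 0,"rx": 0,"ry": 0,"rz": 0},
    {"x": -0.016,"y": 0,"z": 0,"rx": 0,"ry": 0,"rz": 0},
    {"x": -0.018,"y": 0,"z": 0,"rx": 0,"ry": 0,"rz": 0},
    {"x": -0.02,"y": 0,"z": 0,"rx": 0,"ry": 0,"rz": 0},
    {"x": -0.022,"y": 0,"z": 0,"rx": 0,"ry": 0,"rz": 0}
  ]
}}

```text
time: 12.85
tcp_pos: [0.6036, 0.0043, 0.0489]
tool_rot: [[-0.011, 1.0, 0.001], [1.0, 0.011, 0.004], [0.004, 0.001, -1.0]]
contact_force: [-0.7, 14.6, 3.9]
grip_width: 0.0001
```

Emit:
{"name": "arm_command", "arguments": {
  "series": [
    {"x": -0.003,"y": 0,"z": 0,"rx": 0,"ry": 0,"rz": 0},
    {"x": -0.005,"y": 0,"z": 0,"rx": 0,"ry": 0,"rz": 0},
    {"x": -0.007,"y": 0,"z": 0,"rx": 0,"ry": 0,"rz": 0},
    {"x": -0.007,"y": 0,"z": 0,"rx": 0,"ry": 0,"rz": 0}
  ]
}}

```text
time: 13.35
tcp_pos: [0.6037, -0.0006, 0.049]
tool_rot: [[-0.011, 1.0, 0.001], [1.0, 0.011, 0.007], [0.007, 0.001, -1.0]]
contact_force: [-0.3, 10.7, 2.2]
grip_width: 0.0
```

Emit:
{"name": "arm_command", "arguments": {
  "series": [
    {"x": -0.003,"y": 0,"z": 0,"rx": 0,"ry": 0,"rz": 0},
    {"x": -0.005,"y": 0,"z": 0,"rx": 0,"ry": 0,"rz": 0},
    {"x": -0.005,"y": 0,"z": 0,"rx": 0,"ry": 0,"rz": 0}
  ]
}}

```text
time: 13.72
tcp_pos: [0.6037, -0.0036, 0.049]
tool_rot: [[-0.01, 1.0, 0.001], [1.0, 0.01, 0.01], [0.01, 0.001, -1.0]]
contact_force: [0.5, 10.8, 2.4]
grip_width: -0.0001
```

Emit:
{"name": "arm_command", "arguments": {
  "series": [
    {"x": -0.003,"y": 0,"z": 0,"rx": 0,"ry": 0,"rz": 0},
    {"x": -0.005,"y": 0,"z": 0,"rx": 0,"ry": 0,"rz": 0},
    {"x": -0.005,"y": 0,"z": 0,"rx": 0,"ry": 0,"rz": 0}
  ]
}}

```text
time: 14.1
tcp_pos: [0.6038, -0.0062, 0.0491]
tool_rot: [[-0.01, 1.0, 0.001], [1.0, 0.01, 0.014], [0.014, 0.001, -1.0]]
contact_force: [-1.1, 13.0, 2.8]
grip_width: -0.0
```

Emit:
{"name": "arm_command", "arguments": {
  "series": [
    {"x": -0.003,"y": 0,"z": 0,"rx": 0,"ry": 0,"rz": 0},
    {"x": -0.006,"y": 0,"z": 0,"rx": 0,"ry": 0,"rz": 0},
    {"x": -0.006,"y": 0,"z": 0,"rx": 0,"ry": 0,"rz": 0}
  ]
}}

```text
time: 14.48
tcp_pos: [0.6038, -0.0063, 0.0492]
tool_rot: [[-0.007, 1.0, 0.001], [1.0, 0.007, 0.023], [0.023, 0.001, -1.0]]
contact_force: [-0.3, 25.8, 3.3]
grip_width: -0.0002
```

```bash
python3 - <<'E'
from h import *
it=snapshot("top"); s=snapshot("scene"); plan()
cv2.imwrite("pics/t6raw.png",it[:,:,::-1])
ct=get_calibration("top")
for p,a in blobs(hsv(it,(105,110,50),(128,255,255),(290,150,430,210)),5): print("top blue",p,a,onz(ct,p,.07).round(4))
cv2.imwrite("pics/v6.png",np.hstack([cv2.resize(it[160:205,330:425],(400,300),interpolation=2),cv2.resize(s[130:190,230:310],(400,300),interpolation=2)])[:,:,::-1])
E
```

```text
t 14.575 tcp [ 0.6038 -0.0063  0.0492] yaw 90.45 F [ 1.1 25.1  3.6] w -0.0
top blue [387.7, 180.0] 41 [ 0.6023 -0.1845  0.07  ]
top blue [369.3, 181.6] 25 [ 0.5987 -0.1223  0.07  ]
top blue [396.0, 179.5] 13 [ 0.6031 -0.2125  0.07  ]
```

View pics/v6.png

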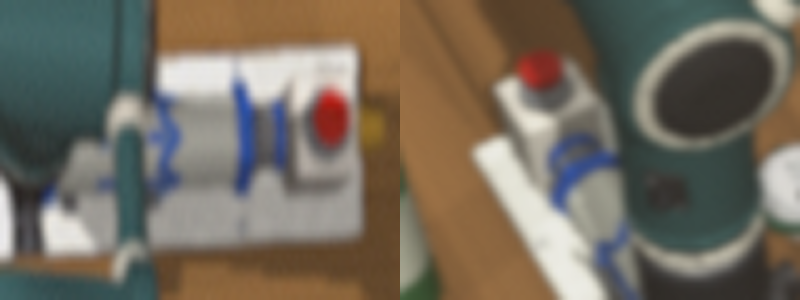

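The force rose from 13 to 26 N with no further motion. The cap moved 38 mm, and only a thin sliver of spigot still shows, so it is home. Backing off and up.

Emit:
{"name": "arm_command", "arguments": {
  "series": [
    {"x": 0.01,"y": 0,"z": 0,"rx": 0,"ry": 0,"rz": 0},
    {"x": 0.04,"y": 0,"z": 0,"rx": 0,"ry": 0.02,"rz": 0},
    {"x": 0.04,"y": 0,"z": -0.04,"rx": 0,"ry": 0.02,"rz": 0},
    {"x": 0.04,"y": 0,"z": -0.09,"rx": 0,"ry": 0.02,"rz": 0},
    {"x": 0.04,"y": 0,"z": -0.14,"rx": 0,"ry": 0.02,"rz": 0},
    {"x": 0.0,"y": 0,"z": -0.16,"rx": 0,"ry": 0.02,"rz": 0},
    {"x": -0.06,"y": 0,"z": -0.16,"rx": 0,"ry": 0.02,"rz": 0},
    {"x": -0.06,"y": 0,"z": -0.16,"rx": 0,"ry": 0.02,"rz": 0}
  ]
}}

```text
time: 15.58
tcp_pos: [0.6041, -0.0746, 0.208]
tool_rot: [[-0.003, 1.0, 0.001], [0.999, 0.003, 0.04], [0.04, 0.001, -0.999]]
contact_force: [-0.2, 0.7, 0.5]
grip_width: -0.0001
```

```bash
python3 - <<'E'
from h import *
plan((.605,-.246,.17,90.7),(.605,-.246,.128,90.7))
s=snapshot("scene");c=get_calibration("scene")
m=hsv(s,(0,150,90),(6,255,255),(240,130,275,160))|hsv(s,(172,150,90),(180,255,255),(240,130,275,160))
for p,a in blobs(m): print(p,a,onz(c,p,.107).round(4))
E
```

```text
t 15.575 tcp [ 0.6041 -0.0746  0.208 ] yaw 90.18 F [-0.2  0.7  0.5] w -0.0001
(0.605, -0.246, 0.17) -> [-0.1727, 0.0003, 0.0312] [0.001, -0.04, -0.009]
(0.605, -0.246, 0.128) -> [-0.1744, 0.0003, 0.0732] [0.001, -0.04, -0.009]
[256.0, 142.1] 18 [ 0.6084 -0.257   0.107 ]
```

Emit:
{"name": "arm_command", "arguments": {
  "series": [
    {"x": -0.05,"y": 0,"z": 0.0,"rx": 0,"ry": -0.02,"rz": 0},
    {"x": -0.1,"y": 0,"z": 0.0,"rx": 0,"ry": -0.04,"rz": -0.009},
    {"x": -0.15,"y": 0,"z": 0.01,"rx": 0,"ry": -0.04,"rz": -0.009},
    {"x": -0.173,"y": 0,"z": 0.031,"rx": 0,"ry": -0.04,"rz": -0.009},
    {"x": -0.173,"y": 0,"z": 0.031,"rx": 0,"ry": -0.04,"rz": -0.009},
    {"x": -0.173,"y": 0,"z": 0.031,"rx": 0,"ry": -0.04,"rz": -0.009}
  ]
}}

```text
time: 16.38
tcp_pos: [0.6044, -0.2425, 0.1686]
tool_rot: [[-0.014, 1.0, -0.001], [1.0, 0.014, 0.003], [0.003, -0.001, -1.0]]
contact_force: [-0.1, -0.6, 0.5]
grip_width: -0.0002
```

```bash
python3 - <<'E'
from h import *
plan((.605,-.246,.128,90.7),(.605,-.246,.114,90.7))
im=snapshot("wrist");s=snapshot("scene"); t=snapshot("top")
cv2.imwrite("pics/v7.png",np.hstack([cv2.resize(s[110:200,210:330],(400,300),interpolation=2),cv2.resize(t[150:240,350:470],(400,300),interpolation=2)])[:,:,::-1])
E
```

```text
t 16.375 tcp [ 0.6044 -0.2425  0.1686] yaw 90.8 F [-0.1 -0.6  0.5] w -0.0002
(0.605, -0.246, 0.128) -> [-0.0036, 0.0006, 0.0405] [-0.001, -0.003, 0.002]
(0.605, -0.246, 0.114) -> [-0.0037, 0.0006, 0.0545] [-0.001, -0.003, 0.002]
```

View pics/v7.png

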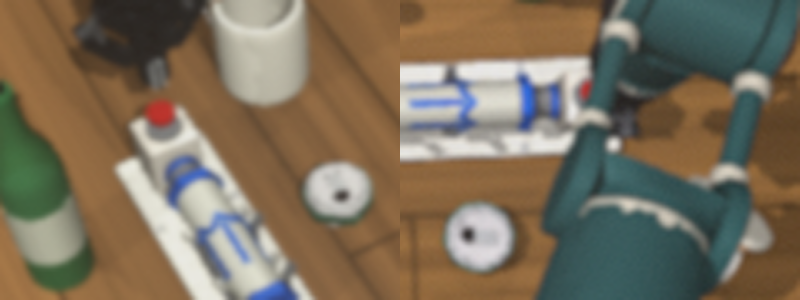

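The fingertips (155,75 in the left crop) stand above the red button (160,112), with the cartridge home. Pressing down.

Emit:
{"name": "arm_command", "arguments": {
  "series": [
    {"x": -0.0035,"y": 0.0005,"z": 0.02,"rx": 0,"ry": -0.003,"rz": 0},
    {"x": -0.0035,"y": 0.0005,"z": 0.036,"rx": 0,"ry": -0.003,"rz": 0},
    {"x": -0.0035,"y": 0.0005,"z": 0.042,"rx": 0,"ry": -0.003,"rz": 0},
    {"x": -0.0035,"y": 0.0005,"z": 0.046,"rx": 0,"ry": -0.003,"rz": 0},
    {"x": -0.0035,"y": 0.0005,"z": 0.05,"rx": 0,"ry": -0.003,"rz": 0},
    {"x": -0.0035,"y": 0.0005,"z": 0.053,"rx": 0,"ry": -0.003,"rz": 0},
    {"x": -0.0035,"y": 0.0005,"z": 0.055,"rx": 0,"ry": -0.003,"rz": 0},
    {"x": -0.0035,"y": 0.0005,"z": 0.055,"rx": 0,"ry": -0.003,"rz": 0}
  ]
}}

```text
time: 17.52
tcp_pos: [0.6059, -0.2463, 0.1162]
tool_rot: [[-0.015, 1.0, 0.002], [1.0, 0.015, -0.002], [-0.002, 0.002, -1.0]]
contact_force: [-3.5, 1.7, 5.8]
grip_width: 0.0006
```

Emit:
{"name": "arm_command", "arguments": {
  "series": [
    {"x": 0,"y": 0,"z": 0.003,"rx": 0,"ry": 0,"rz": 0},
    {"x": 0,"y": 0,"z": 0.005,"rx": 0,"ry": 0,"rz": 0},
    {"x": 0,"y": 0,"z": 0.005,"rx": 0,"ry": 0,"rz": 0}
  ]
}}

```text
time: 17.9
tcp_pos: [0.6061, -0.2464, 0.114]
tool_rot: [[-0.015, 1.0, 0.002], [1.0, 0.015, -0.002], [-0.002, 0.002, -1.0]]
contact_force: [-6.2, 1.9, 13.3]
grip_width: -0.0003
```

Emit:
{"name": "arm_command", "arguments": {
  "series": [
    {"x": 0,"y": 0,"z": 0.003,"rx": 0,"ry": 0,"rz": 0},
    {"x": 0,"y": 0,"z": 0.005,"rx": 0,"ry": 0,"rz": 0},
    {"x": 0,"y": 0,"z": 0.005,"rx": 0,"ry": 0,"rz": 0},
    {"x": 0,"y": 0,"z": 0.005,"rx": 0,"ry": 0,"rz": 0},
    {"x": 0,"y": 0,"z": 0.005,"rx": 0,"ry": 0,"rz": 0},
    {"x": 0,"y": 0,"z": 0.005,"rx": 0,"ry": 0,"rz": 0},
    {"x": 0,"y": 0,"z": 0.005,"rx": 0,"ry": 0,"rz": 0},
    {"x": 0,"y": 0,"z": 0.005,"rx": 0,"ry": 0,"rz": 0}
  ]
}}

```text
time: 18.9
tcp_pos: [0.6062, -0.2464, 0.1139]
tool_rot: [[-0.015, 1.0, 0.003], [1.0, 0.015, -0.002], [-0.002, 0.003, -1.0]]
contact_force: [-11.3, 5.3, 22.9]
grip_width: -0.0002
```

On the stop: the TCP holds at 0.114, exactly 10 mm down, while the force climbs to 23 N. It has been held for about 1 s, so I'll release it.

Emit:
{"name": "arm_command", "arguments": {
  "series": [
    {"x": 0,"y": 0,"z": -0.005,"rx": 0,"ry": 0,"rz": 0},
    {"x": 0,"y": 0,"z": -0.015,"rx": 0,"ry": 0,"rz": 0},
    {"x": 0,"y": 0,"z": -0.04,"rx": 0,"ry": 0,"rz": 0},
    {"x": 0,"y": 0,"z": -0.09,"rx": 0,"ry": 0,"rz": 0},
    {"x": 0,"y": 0,"z": -0.14,"rx": 0,"ry": 0,"rz": 0},
    {"x": 0.0,"y": 0,"z": -0.2,"rx": 0,"ry": 0,"rz": 0},
    {"x": 0.0,"y": -0.06,"z": -0.22,"rx": 0,"ry": 0,"rz": 0},
    {"x": 0.0,"y": -0.12,"z": -0.22,"rx": 0,"ry": 0,"rz": 0},
    {"x": 0.0,"y": -0.12,"z": -0.22,"rx": 0,"ry": 0,"rz": 0},
    {"x": 0.0,"y": -0.12,"z": -0.22,"rx": 0,"ry": 0,"rz": 0}
  ]
}}

```text
time: 20.15
tcp_pos: [0.4859, -0.2479, 0.3338]
tool_rot: [[-0.014, 1.0, 0.005], [1.0, 0.014, -0.003], [-0.003, 0.005, -1.0]]
contact_force: [0.4, -0.3, -1.0]
grip_width: 0.0001
```

```bash
python3 - <<'E'
from h import *
plan()
s=snapshot("scene"); t=snapshot("top");c=get_calibration("top")
cv2.imwrite("pics/v8.png",np.hstack([cv2.resize(s[100:310,180:340],(395,518),interpolation=2),cv2.resize(t[110:250,270:376],(395,518),interpolation=2)])[:,:,::-1])
for p,a in blobs(hsv(t,(105,110,50),(128,255,255),(290,150,430,210)),5): print("top blue",p,a,onz(c,p,.07).round(4))
for p,a in blobs(hsv(t,(0,150,90),(6,255,255),(395,165,420,190))+hsv(t,(172,150,90),(180,255,255),(395,165,420,190))): print("red",p,a)
E
```

```text
t 20.15 tcp [ 0.4859 -0.2479  0.3338] yaw 90.8 F [ 0.4 -0.3 -1. ] w 0.0001
top blue [387.9, 180.4] 47 [ 0.6009 -0.1851  0.07  ]
top blue [340.6, 182.0] 48 [ 0.6003 -0.0254  0.07  ]
top blue [369.1, 181.8] 27 [ 0.5981 -0.1216  0.07  ]
top blue [396.1, 179.9] 16 [ 0.6017 -0.2127  0.07  ]
top blue [356.8, 180.8] 5 [ 0.6027 -0.0802  0.07  ]
red [408.3, 177.3] 46
```

View pics/v8.png

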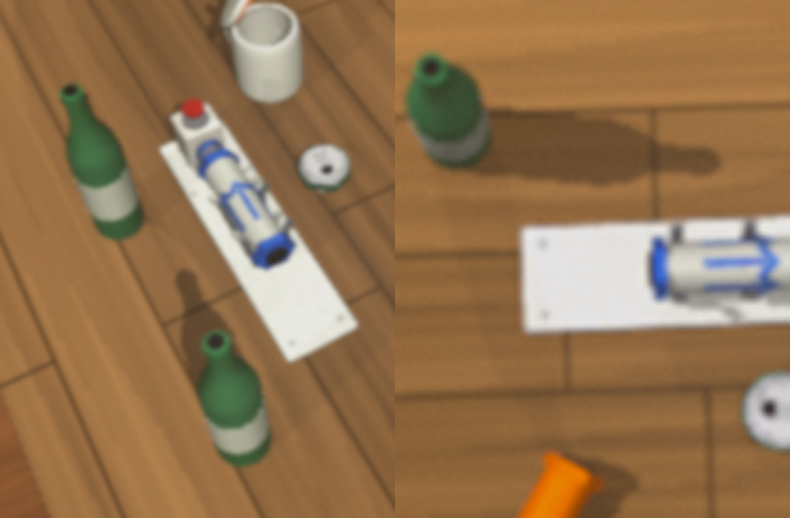

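The cartridge is home in the clips, the button is back at its starting pixel, and the bottles, can and jar stand as before.

```bash
python3 -c "
from station import *
print(hand_in())"
```

```text
the job is handed in; nothing more can be done
None
```

The water filter is fitted and the job is handed in at about 20 s of the 54 s allowed; the hand-in reported no verdict.

- **Laying in the clips:** I gripped the cartridge across mid-sleeve, set it in the clips with the spigot about 10 mm short of the fitting, and let go.
- **Pushing home:** With the jaws shut, I pushed on the rear plug. The seal resisted with about 15 N. At the bottom the force rose from 13 to 26 N with no further movement. The front cap had travelled about 38 mm, against about 36 mm planned.
- **Bleed button:** I pressed it 10 mm down to its stop, reaching 23 N, held it there about 1 s and let go.

In the last pictures the cartridge was still home, with its middle at y ≈ -0.105 against an expected -0.104. The button was back at its starting pixel, and the bottles, jar and can looked undisturbed. The robot was clear of everything.

No check failed. The insertion mark was too small to see in the pictures, so "fully home" rests on the force rise and the distance travelled. The button press also showed about 11 N of sideways force.

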